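# Nip up the loose monitor-arm post with the long T-key

### The arm

A 6-joint arm with a two-finger parallel gripper is mounted at the origin on the work surface. World frame = base frame: x ahead of the robot, y to its left, z up, the work surface at z = 0. Lengths are in mm, angles in rad, forces in N, time in s.
With the tool pointing down it reaches from about 275 to 825 mm from the base axis. Payload 4.9 kg.
Tool frame: the origin (TCP) lies at the centre of the arm's flange, where the gripper is bolted on; the fingertips stand 173 mm ahead of it and the grasp point (between the pads) lies 155 mm ahead of it (ctrl.tcp_to_grasp is the distance from the TCP to the grasp point, in mm); y points along the fingers, x is the direction in which the jaws open and shut, and the axes are right-handed (so a half turn about y gives the same grasp; the last joint's range is limited). The gripper opens to 85 mm and grips with 20 to 120 N. Pads are 22 mm wide; open, the fingers measure 114 mm over their backs; the gripper's body (76 mm by 85 mm) begins 54 mm behind the grasp point. The pads swing forward as they close: fully open they stand 13 mm farther back than shut.
Start: joints at [-1.476, 0.326, -0.193, 1.052, 0, 1.437], TCP at [124.756, -535.682, 404.681] pointing down, gripper open.
Joint ranges: [-2.65, 2.65], [-0.97, 1.79], [-1.3, 1.35], [-1.93, 2.1], [-1.47, 1.37], [-3.14, 3.14]. Speed limits (rad/s): [2.57, 2.57, 3.14, 3.14, 3.14, 3.14].

### API

Orientations are given as a 3x3 rotation matrix whose columns are the frame's x, y, z axes.
In Python, from plant import status, capture, camera_params, ticket, ctrl gives the robot as it stands.
- The arm moves only by the shell command python3 -m jog 'ROWS' [OPENING]. ROWS is JSON, a list of rows, each a list of 6 numbers: the shift along the tool's x, y, z in m, then the turn, a rotation vector about the tool's x, y, z in degrees. A call has 1 to 20 rows; each row shifts and turns the commanded pose from where the row before left it, along the tool's axes as they then stand; what a row does not reach is not made up. A row lasts 1/12 s, in which the tool goes at most 41.7 mm and 7.16 degrees, less where a joint would pass 70% of its speed; a pose out of reach is approached as far as the arm can. A call is refused whole if a number of a shift passes 0.0417 or a number of a turn 7.16, either way. A call with a gripper value outside its range is refused whole. OPENING is the opening, from 0 (shut) to 1 (fully open), set as the call begins (- or left out, the last holds). The fingers move at their own pace and stop on an object; the grip force is fixed at half the most. Time passes only in rows, so rows that do not move let the fingers close. It gives the time, the measured TCP pose, the force and the opening at its end, in the units of the state.
- status.read_state(): the state, without advancing time (a new reading comes with each control period).
- capture(name): name is "side" or "top" or "wrist"; returns the picture (400x640x3 uint8, red, green, blue); there is no depth.
- camera_params(name): a dict with "fx", "fy", "cx", "cy" (pixels), "k1" (the pictures are not rectified: a ray, as slopes to the right and down, at radius r is drawn at 1 + k1 r^2 times it, then the intrinsics apply), "extrinsics" (4x4, takes a point from camera to world coordinates); the wrist camera has in their place "T_tool_cam" (4x4, takes a point from camera to tool coordinates, whose origin is the TCP and whose axes are the tool frame's). Camera axes: x right, y down, z forward; pixel columns grow to the right and rows downward; lengths in mm; the calibration is good to about 2 mm. A picture is of the moment at which its call begins: read the wrist's pose just before it. camera_params takes no time and is no camera call.
- ticket.close_job(): hands the job in, once; it reports no verdict.
The state is a dict: "time": time; "qpos": joint angles; "qd": joint speeds; "joint_torque": joint torques, N m; "tcp_pos": TCP position; "orientation": TCP orientation; "ft_force": force on the tool from outside, world axes, zero at the start; "wrist_torque": the same for the moment, N m; "opening": opening from 0.0 (shut) to 1.0 (fully open).
Only numpy, scipy, OpenCV 4.12 (cv2) and the standard library are available. Lean on these libraries where they do the work, as an engineer would, in place of code of your own. Each camera call takes 0.05 s, during which the arm holds its last target. There are 200 camera calls.

### The job

The monitor-arm post on this desk has worked loose and its arm has been taken off so that you can get at the bolt. Take the red T-key out of its stand, lower it down the hollow post until its socket drops right down over the square bolt head at the bottom (the head sits a little off centre and at an unknown angle, so feel for it, never bear down hard), and turn it clockwise, seen from above, until the bolt comes up firm, without wrenching it past that. Then draw the key out, stand it back upright in the same hole of the stand, let go of it, and leave everything else on the desk as it is.

Things in the scene. Friction and masses are not known exactly. Their poses are not given: they have to be found in the camera images.
- key: The T-key to use, about 0.24 kg: bright red T-handle, straight 12 mm round steel shank, fat round steel socket (33 mm across, 40 mm long) at the bottom. Starts upright in one of the stand's three holes, which one varies. Origin: centre of the socket's lower rim; z runs up the shank, x along the handle. The red one differs from the others in colour and stands 50 mm taller.
- key_grip (a point): Middle of the red handle, 167 mm above the key's origin on its axis; axes as the key's. The handle is a flat-sided bar 95 mm long (x), 18 mm wide (y), 24 mm high, its underside 155 mm above the key's origin. Pinch it here across its width (along the key's y).
- key_socket (a point): Centre of the socket's open lower rim (same point as the key's origin). The recess above it is a square of 18.4 mm across flats, flats facing along the key's x and y, 26 mm deep, with a bevel round its mouth, 3.5 mm wide and 5 mm high, that leads it over the bolt head.
- post: The monitor-arm post, fixed to the desk: dark square flange 110 x 110 x 10 mm with an upright aluminium tube, 44 mm outside, bore 38 mm, open at the top. Origin: on the tube's axis at desk level, z up. At the bottom of the bore stands the square brass bolt head, see post_washer.
- post_mouth (a point): Centre of the tube's open top, on its axis, 125 mm above the desk.
- post_washer (a point): On the tube's axis, 13 mm above the desk: top of the washer, on which the key's rim stands when fully seated. The bolt head on it: 16 mm across flats, rising 14 mm, then a 12 mm wide crown to 17 mm. It floats, up to 3 mm off the axis, gives sideways to 0.5 to 1 N; the lie of its flats is unknown. A key that merely rides on it stands 9 to 17 mm too high.
- bolt (a joint): How far the bolt has been turned, rad, growing clockwise seen from above (tightening). Starts at 0 to 0.35, drags with 0.15 N m, stays where left, comes up firm at 1.2: from there the moment climbs, 0.3 N m is firm, 0.5 N m (over 60 N on the head) is forcing it. It does not tell the lie of the flats. Play of the seated socket on the head: about 0.16 rad either way.
- stand: Black stand for three T-keys, 75 mm (x) x 250 mm (y) x 60 mm high, fixed to the desk. Origin: centre of its underside; z up. Three round holes, 37 mm wide with a 3 mm bevel, at y = -80, 0 and +80 mm, each with its floor 10 mm above the desk.
- key_blue: Blue-handled T-key of the same set, 50 mm shorter (handle top 129 mm above its origin), in another hole of the stand. Leave it.
- key_yellow: Yellow-handled T-key, also 50 mm shorter, in another hole of the stand. Leave it.
- cap: The post's black plastic cap, a disc 49 mm across and 14 mm high, lying on the desk. Leave it.
- swing_arm: The monitor's swing arm, aluminium, about 265 x 60 x 55 mm, laid on the desk. Leave it.
- pen_pot: Black pen pot, 76 mm wide, 100 mm high, pens up to about 145 mm. Leave it.
- water_bottle: Clear bottle with yellow cap, 62 mm wide, 190 mm high. Leave it.
- mouse: Black computer mouse, 108 x 62 x 33 mm. Leave it.
There are look-alikes about, which are no part of the job. What is shaped like the key but green is not meant.

How it is judged:
By the outcome, as a careful person would: the job done as asked, in the order asked, and still so for the second after the job is handed in, with the robot touching nothing.
It also fails if it takes over 69 s, if anything falls off the work surface, if the arm or the gripper's body presses on something with over 40 N, if the wrist force passes 120 N, or if a joint passes its speed limit or range.

## Working session

There is one attempt and no reset: what is moved stays moved. The work goes in short steps, Python scripts to look and compute and a shell command to move; the robot and the scene stay as the last step left them, time stands still between calls to the robot, and variables do not carry over. Pictures are saved under pics/ and viewed, about 8 in all and at most 12, crops included, and the job is handed in when it is done.

```bash
ls; mkdir -p pics
python3 - <<'E'
from plant import status, capture, camera_params, ctrl
import cv2,numpy as np
s=status.read_state();print(s)
for n in("side","top","wrist"):
    p=camera_params(n);print(n,p)
    im=capture(n);cv2.imwrite(f"pics/{n}0.png",im[:,:,::-1])
E
```

```text
pics
{'time': 0.0, 'qpos': array([-1.47619670e+00,  3.26930761e-01, -1.93607280e-01,  1.05200725e+00,
       -2.94751106e-05,  1.43661434e+00]), 'qd': array([ 0.00027859,  0.00127214, -0.00068393, -0.00060401, -0.00035066,
        0.00053629]), 'joint_torque': array([-2.49423021e-03, -4.43391037e+01,  2.62444067e+01,  1.55234418e-02,
       -4.56075586e-04, -6.16870778e-06]), 'tcp_pos': array([ 124.7238359 , -535.36692778,  403.89984381]), 'orientation': array([[ 2.26790911e-01, -1.94547712e-04,  9.73943450e-01],
       [-9.73941921e-01,  1.73835679e-03,  2.26790902e-01],
       [-1.73718286e-03, -9.99998470e-01,  2.04765348e-04]]), 'ft_force': array([-0.49007748,  0.62357804,  0.21651059]), 'wrist_torque': array([ 0.01293184,  0.00568987, -0.03383501]), 'opening': 1.0005465880132847}
side {'fx': 389.57140941201266, 'fy': 389.57140941201266, 'cx': 322.8352542927898, 'cy': 203.5544172561601, 'k1': 0.028017172215067047, 'extrinsics': array([[ 9.82311849e-01, -1.21273739e-01,  1.42674846e-01,
         4.16102600e+02],
       [-1.87211379e-01, -6.20121758e-01,  7.61840472e-01,
        -8
[... 473 characters left out ...]
4311e-03,
        -1.11204281e+01],
       [-9.55313807e-03, -1.29476816e-01, -9.91536430e-01,
         1.37605071e+03],
       [ 0.00000000e+00,  0.00000000e+00,  0.00000000e+00,
         1.00000000e+00]])}
wrist {'fx': 322.2385567831876, 'fy': 322.2385567831876, 'cx': 317.4941667740945, 'cy': 200.53348541709434, 'k1': -0.013702211774312174, 'T_tool_cam': array([[ 9.99999408e-01, -7.22182378e-04, -8.13992631e-04,
        -1.77410895e-01],
       [ 5.68216166e-04, -2.91406694e-01,  9.56599088e-01,
         3.09698668e+01],
       [-9.28041905e-04, -9.56598985e-01, -2.91406111e-01,
         7.34576717e+01],
       [ 0.00000000e+00,  0.00000000e+00,  0.00000000e+00,
         1.00000000e+00]])}
```

View images.

View pics/top0.png

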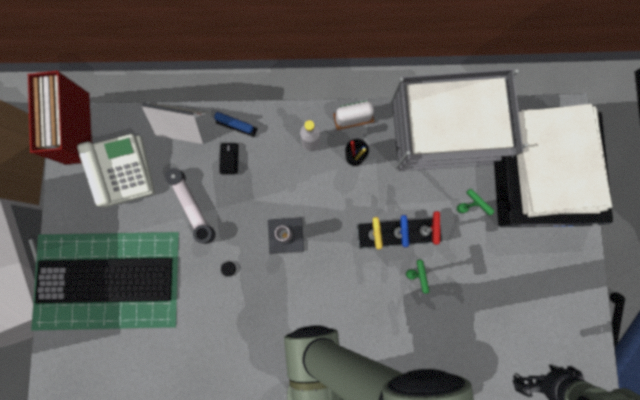

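View pics/side0.png

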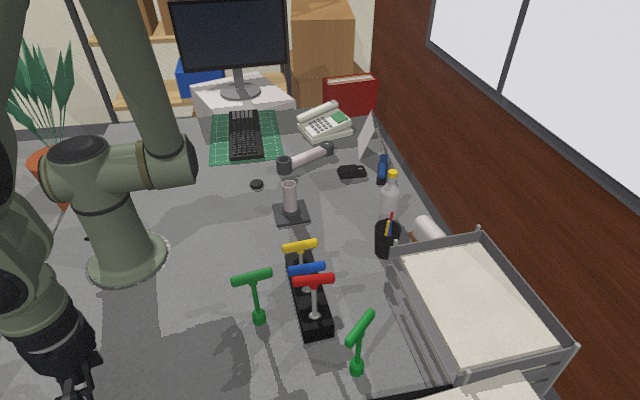

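```bash
cat > h.py <<'E'
import cv2,numpy as np
from plant import status,capture,camera_params
def T(n,s=None):
    p=camera_params(n)
    if n!="wrist": return p,p["extrinsics"]
    s=s or status.read_state(); M=np.eye(4);M[:3,:3]=s["orientation"];M[:3,3]=s["tcp_pos"]
    return p,M@p["T_tool_cam"]
def ray(n,uv,s=None):
    p,E=T(n,s);x=np.array([(uv[0]-p["cx"])/p["fx"],(uv[1]-p["cy"])/p["fy"]]);d=x.copy()
    for _ in range(10): d=x/(1+p["k1"]*(d@d))
    return E[:3,3],E[:3,:3]@np.r_[d,1]
def onz(n,uv,z,s=None):
    o,d=ray(n,uv,s);return o+d*(z-o[2])/d[2]
def two(a,ua,b,ub):
    o1,d1=ray(a,ua);o2,d2=ray(b,ub)
    t=np.linalg.lstsq(np.c_[d1,-d2],o2-o1,rcond=None)[0];p,q=o1+t[0]*d1,o2+t[1]*d2
    return (p+q)/2,np.linalg.norm(p-q)
def proj(n,P,s=None):
    p,E=T(n,s);c=np.linalg.inv(E)@np.r_[P,1];x=c[:2]/c[2];x=x*(1+p["k1"]*(x@x))
    return x[0]*p["fx"]+p["cx"],x[1]*p["fy"]+p["cy"]
def mask(im,c):
    h=cv2.cvtColor(im,cv2.COLOR_RGB2HSV);H,S,V=h[...,0],h[...,1].astype(int),h[...,2]
    r={"red":(H<8)|(H>172),"yellow":(H>20)&(H<35),"blue":(H>105)&(H<128)}[c]
    return (r&(S>130)&(V>60)).astype(np.uint8)
def save(n,im,box=None,k=1):
    if box: im=im[box[1]:box[3],box[0]:box[2]]
    cv2.imwrite("pics/"+n,cv2.resize(im[:,:,::-1],None,fx=k,fy=k,interpolation=cv2.INTER_CUBIC))
E
python3 - <<'E'
from h import *
im={n:cv2.imread(f"pics/{n}0.png")[:,:,::-1].copy() for n in("top","side")}
def blob(n,c,box):
    m=mask(im[n],c);k=np.zeros_like(m);k[box[1]:box[3],box[0]:box[2]]=1;m=m*k
    N,l,st,ce=cv2.connectedComponentsWithStats(m);i=1+st[1:,4].argmax()
    pts=np.argwhere(l==i)[:,::-1].astype(np.float32);return ce[i],cv2.minAreaRect(pts)
B={"top":(355,200,455,260),"side":(270,230,345,295)}
for c,z in(("red",183),("blue",133),("yellow",133)):
    a,ra=blob("top",c,B["top"]);b,rb=blob("side",c,B["side"])
    print(c,a,ra,onz("top",a,z),b,onz("side",b,z),two("top",a,"side",b))
    bx=cv2.boxPoints(ra); 
    for p in bx: print("   ",onz("top",p,z+5)[:2].round(1))
print("mouth",onz("top",(283,233.5),125), "side",onz("side",(289,184),125))
save("c0.png",im["top"],(260,200,320,260),6); save("c1.png",im["side"],(260,160,330,240),6)
cv2.imwrite("pics/c01.png",np.hstack([cv2.imread("pics/c0.png"),cv2.resize(cv2.imread("pics/c1.png"),(360,360*80//70))[:360]]))
E
```

```text
red [435.72  228.096] ((435.3778381347656, 227.55612182617188), (31.111135482788086, 8.689146041870117), 87.1375961303711) [ 493.83481735 -328.30215516  183.        ] [312.55331992 279.87323944] [ 495.60163233 -336.17799698  183.        ] (array([ 495.37379803, -330.28432905,  175.82732851]), np.float64(2.1487293037634827))
    [ 538.1 -314.1]
    [ 538.9 -338.3]
    [ 452.4 -338. ]
    [ 451.6 -314. ]
blue [404.31601732 230.94372294] ((404.1758728027344, 230.9896697998047), (30.18311882019043, 8.455970764160156), 86.633544921875) [ 490.24529618 -250.18995836  133.        ] [305.59424084 268.06282723] [ 491.05015619 -255.73730173  133.        ] (array([ 491.06861716, -251.21121535,  127.83737288]), np.float64(1.034819968873138))
    [ 533.2 -235.8]
    [ 534.3 -260.4]
    [ 446.9 -261.7]
    [ 445.8 -237.3]
yellow [377.13716814 233.03982301] ((376.93511962890625, 232.94882202148438), (30.37872314453125, 8.412569999694824), 83.2901611328125) [ 485.42503204 -170.99375129  133.        ] [299.49710983 245.6300578 ] [ 487.26555816 -177.5121976   133.        ] (array([ 486.79250034, -171.79080476,  127.18251449]), np.float64(2.0900271581881777))
    [ 528.2 -153.9]
    [ 530.7 -178.3]
    [ 443.  -185.5]
    [ 440.6 -161.3]
mouth [489.11425376 104.35164898 125.        ] side [494.00223702 105.57444613 125.        ]
```

View pics/c01.png

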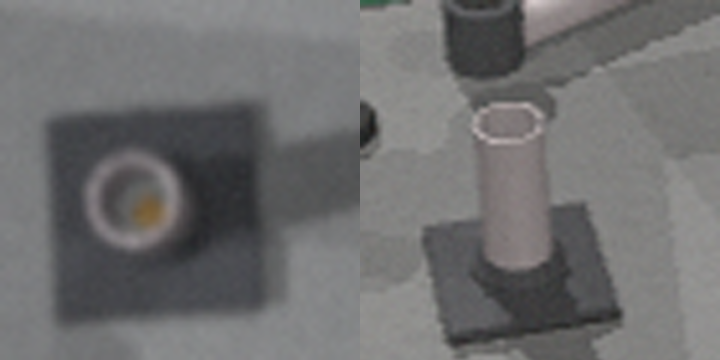

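```bash
python3 -m jog '[[0,0,0,0,-7,0],[0,0,0,0,-7,0],[0,0,0,0,-7,0],[0,0,0,0,-7,0],[0,0,0,0,-7,0],[0,0,0,0,-7,0],[0,0,0,0,-7,0],[0,0,0,0,-7,0],[0,0,0,0,-7,0],[0,0,0,0,-7,0],[0,0,0,0,-7,0],[0,0,0,0,-7,0]]' 1
python3 -m jog '[[0,0,0,0,-7,0],[0,0,0,0,-7,0],[0,0,0,0,-7,0],[0,0,0,0,-7,0],[0,0,0,0,-7,0],[0,0,0,0,-7,0],[0,0,0,0,-7,0],[0,0,0,0,-7,0],[0,0,0,0,-7,0],[0,0,0,0,-7,0],[0,0,0,0,-7,0],[0,0,0,0,-6,0]]'
python3 -m jog '[[0.0205,0,-0.037,0,0,0],[0.0205,0,-0.037,0,0,0],[0.0205,0,-0.037,0,0,0],[0.0205,0,-0.037,0,0,0],[0.0205,0,-0.037,0,0,0],[0.0205,0,-0.037,0,0,0],[0.0205,0,-0.037,0,0,0],[0.0205,0,-0.037,0,0,0],[0.0205,0,-0.037,0,0,0],[0.0205,0,-0.037,0,0,0],[0,0,0,0,0,0],[0,0,0,0,0,0],[0,0,0,0,0,0]]'
python3 - <<'E'
from h import *
s=status.read_state();im=capture("wrist");save("w1.png",im);cv2.imwrite("pics/w1raw.png",im[:,:,::-1])
print(s["qpos"],s["tcp_pos"],s["orientation"].round(4),s["time"])
m=mask(im,"red");N,l,st,ce=cv2.connectedComponentsWithStats(m);i=1+st[1:,4].argmax()
print(st[i],ce[i]);p=np.argwhere(l==i)[:,::-1].astype(np.float32);r=cv2.minAreaRect(p);print(r)
print(np.array([onz("wrist",q,189,s)[:2] for q in cv2.boxPoints(r)]).round(1))
E
```

```text
time: 1.15
tcp_pos: [124.7, -535.5, 404.3]
orientation: [[0.992, -0.0, -0.13], [0.13, 0.001, 0.992], [0.0, -1.0, 0.001]]
ft_force: [-0.2, -0.7, 0.4]
opening: 1.001
time: 2.15
tcp_pos: [124.7, -535.5, 404.3]
orientation: [[-0.008, -0.0, -1.0], [1.0, 0.001, -0.008], [0.001, -1.0, 0.0]]
ft_force: [0.3, 1.1, 0.3]
opening: 1.0
time: 3.23
tcp_pos: [488.7, -332.8, 404.1]
orientation: [[-0.003, -0.001, -1.0], [1.0, 0.0, -0.003], [0.001, -1.0, 0.001]]
ft_force: [0.1, -0.0, 0.1]
opening: 0.996
[-7.22542656e-01  4.03807266e-01 -7.92093392e-02  1.08904144e+00
 -4.47084192e-04 -7.25185458e-01] [ 488.70653696 -332.79306876  404.14113976] [[-2.6e-03 -1.2e-03 -1.0e+00]
 [ 1.0e+00  5.0e-04 -2.6e-03]
 [ 5.0e-04 -1.0e+00  1.2e-03]] 3.2333
[ 304  163   37  141 3825] [321.28679739 231.12104575]
((320.913818359375, 233.03448486328125), (29.89637565612793, 141.09429931640625), 4.763641834259033)
[[ 539.6 -344. ]
 [ 446.  -336. ]
 [ 447.4 -318.8]
 [ 541.5 -324.3]]
```

View pics/w1.png

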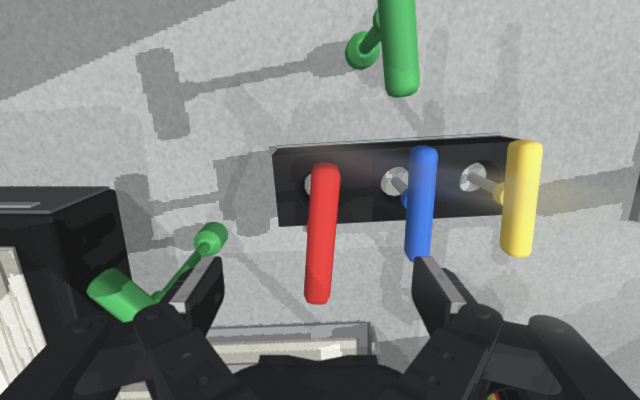

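```bash
python3 -m jog '[[0.0028,0,-0.0055,0,3.5,0],[0,0.018,0,0,0,0],[0,0.018,0,0,0,0],[0,0.018,0,0,0,0],[0,0.015,0,0,0,0],[0,0.005,0,0,0,0],[0,0,0,0,0,0],[0,0,0,0,0,0]]'
python3 -m jog '[[0,0,0,0,0,0],[0,0,0,0,0,0],[0,0,0,0,0,0],[0,0,0,0,0,0],[0,0,0,0,0,0],[0,0,0,0,0,0],[0,0,0,0,0,0],[0,0,0,0,0,0],[0,0,0,0,0,0],[0,0,0,0,0,0]]' 0
python3 - <<'E'
from h import *
s=status.read_state();im=capture("side");save("s2.png",im,(200,180,440,360),3)
print(s["tcp_pos"],s["ft_force"],s["wrist_torque"],s["opening"])
E
```

```text
time: 3.95
tcp_pos: [493.7, -331.1, 331.2]
orientation: [[0.061, 0.0, -0.998], [0.998, -0.0, 0.061], [-0.0, -1.0, -0.0]]
ft_force: [-0.1, -1.0, 0.6]
opening: 1.002
time: 4.78
tcp_pos: [494.5, -330.3, 331.1]
orientation: [[0.059, 0.001, -0.998], [0.998, -0.0, 0.059], [-0.0, -1.0, -0.001]]
ft_force: [0.1, -0.3, 4.2]
opening: 0.201
[ 494.47020247 -330.31772077  331.09099949] [ 0.11079031 -0.33868523  4.16404525] [ 0.15241171  0.12296133 -0.03961514] 0.201354489777687
```

View pics/s2.png

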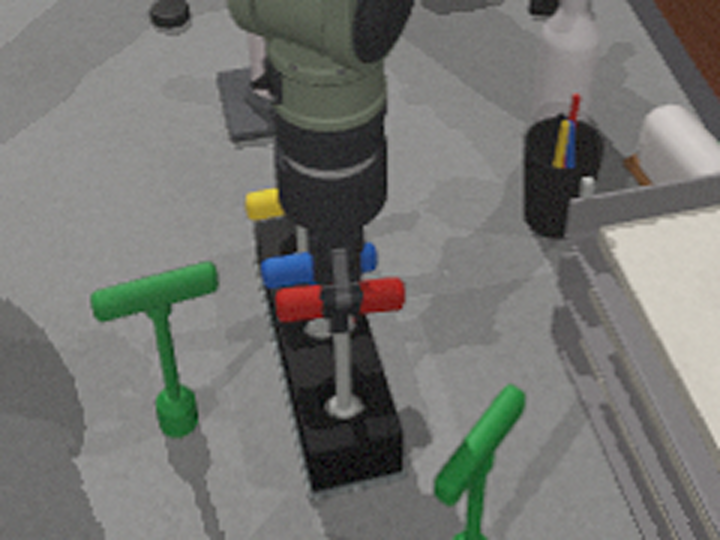

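```bash
python3 -m jog '[[0,-0.005,0,0,0,0],[0,-0.015,0,0,0,0],[0,-0.02,0,0,0,0],[0,-0.02,0,0,0,0],[0,-0.02,0,0,0,0],[0,-0.02,0,0,0,0],[0,-0.02,0,0,0,0],[0,-0.02,0,0,0,0],[0,-0.01,0,0,0,0],[0,0,0,0,0,0]]'
python3 -m jog '[[0.0144,0,0.001,0,0,0],[0.0288,0,0.002,0,0,0],[0.0288,0,0.002,0,0,0],[0.0288,0,0.002,0,0,0],[0.0288,0,0.002,0,0,0],[0.0288,0,0.002,0,0,0],[0.0288,0,0.002,0,0,0],[0.0288,0,0.002,0,0,0],[0.0288,0,0.002,0,0,0],[0.0288,0,0.002,0,0,0],[0.0288,0,0.002,0,0,0],[0.0288,0,0.002,0,0,0],[0.0288,0,0.002,0,0,0],[0.0144,0,0.001,0,0,0],[0,0,0,0,0,0],[0,0,0,0,0,0],[0,0,0,0,0,0]]'
python3 - <<'E'
from h import *
s=status.read_state();im=capture("wrist");save("w3.png",im);t=capture("top");cv2.imwrite("pics/top3.png",t[:,:,::-1])
import pickle;pickle.dump(s,open("s3.pkl","wb"))
print(s["qpos"],s["tcp_pos"],s["orientation"].round(4),s["ft_force"],s["wrist_torque"])
for z,P in(("mouth",[490,106.5,125]),): print(proj("wrist",P,s))
E
```

```text
time: 5.67
tcp_pos: [494.6, -330.5, 482.5]
orientation: [[0.059, 0.002, -0.998], [0.998, -0.002, 0.059], [-0.002, -1.0, -0.002]]
ft_force: [-0.3, -0.1, -2.6]
opening: 0.199
time: 7.08
tcp_pos: [490.1, 44.9, 479.6]
orientation: [[0.059, -0.002, -0.998], [0.998, -0.0, 0.059], [-0.0, -1.0, 0.002]]
ft_force: [-0.1, -0.6, -2.4]
opening: 0.201
[-5.85591977e-02  1.78061919e-01 -1.96898782e-01  1.19784090e+00
 -4.58762518e-04  5.13890707e-04] [490.07306284  44.93540665 479.595791  ] [[ 5.900e-02 -2.000e-03 -9.983e-01]
 [ 9.983e-01 -3.000e-04  5.900e-02]
 [-5.000e-04 -1.000e+00  2.000e-03]] [-0.10639087 -0.61816556 -2.3777275 ] [-0.08829571 -0.05621605 -0.01874713]
(np.float64(377.5045824161362), np.float64(176.00373961126334))
```

View pics/w3.png

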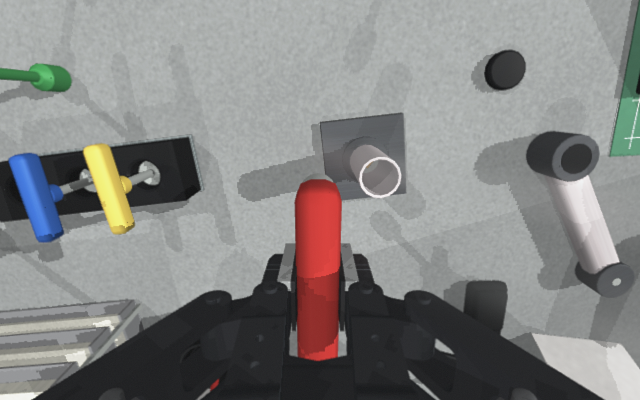

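Run:
```python
from h import *
import pickle
s=pickle.load(open("s3.pkl","rb"))
im=cv2.imread("pics/w3.png");g=cv2.cvtColor(im,cv2.COLOR_BGR2GRAY)
m=np.zeros_like(g);m[150:205,350:410]=(g[150:205,350:410]>205);
cs,_=cv2.findContours(m,cv2.RETR_EXTERNAL,cv2.CHAIN_APPROX_NONE);c=max(cs,key=len);e=cv2.fitEllipse(cv2.convexHull(c));print("wrist",e,onz("wrist",e[0],125,s))
for n in("top","side"):
    im=cv2.imread(f"pics/{n}{'3' if n=='top' else '0'}.png");b=(270,218,297,248) if n=="top" else (277,172,302,194)
    g=cv2.cvtColor(im,cv2.COLOR_BGR2GRAY)[b[1]:b[3],b[0]:b[2]]
    th=150 if n=="top" else 185
    m=(g>th).astype(np.uint8);cs,_=cv2.findContours(m,cv2.RETR_EXTERNAL,cv2.CHAIN_APPROX_NONE);c=max(cs,key=len)
    e=cv2.fitEllipse(cv2.convexHull(c));ctr=np.array(e[0])+b[:2];print(n,e[1:],ctr,onz(n,ctr,125),g.max())
im=cv2.imread("pics/top3.png")[:,:,::-1].copy()
m=mask(im,"red");m[:, :250]=0;m[:150]=0
N,l,st,ce=cv2.connectedComponentsWithStats(m);i=1+st[1:,4].argmax();print("red top",st[i],ce[i])
im=capture("side");m=mask(im,"red");N,l,st,ce=cv2.connectedComponentsWithStats(m);i=1+st[1:,4].argmax();print("red side",st[i],ce[i])
a=cv2.imread("pics/top3.png")[190:270,240:340];a=cv2.resize(a,None,fx=4,fy=4);b=cv2.resize(im[100:250,240:340,::-1],(320*1,480));
cv2.imwrite("pics/c3.png",np.hstack([np.vstack([a,np.zeros((160,400,3),np.uint8)]),b]))
```

```text
wrist ((379.7545471191406, 177.00253295898438), (39.64646530151367, 42.39482116699219), 51.73940658569336) [491.18674667 108.80219629 125.        ]Traceback (most recent call last):
  File "<stdin>", line 12, in <module>
cv2.error: OpenCV(4.12.0) /io/opencv/modules/imgproc/src/shapedescr.cpp:361: error: (-201:Incorrect size of input array) There should be at least 5 points to fit the ellipse in function 'fitEllipseNoDirect'
```

```bash
python3 -m jog '[[0.01,0,0.0005,0,0,0],[0.02,0,0.001,0,0,0],[0.02,0,0.001,0,0,0],[0.01,0,0.0002,0,0,0],[0.003,0,0,0,0,0],[0,0,0,0,0,0],[0,0,0,0,0,0],[0,0,0,0,0,0],[0,0,0,0,0,0]]'
python3 - <<'E'
from h import *
s=status.read_state();im=capture("side");cv2.imwrite("pics/side4.png",im[:,:,::-1]);print(s["tcp_pos"])
P=s["tcp_pos"]-[0,0,321.1]
print("pred rim",P,proj("side",P),"pred mouth",proj("side",[491,107.5,125]))
save("c4.png",im,(255,80,325,200),5)
E
```

```text
time: 7.93
tcp_pos: [491.6, 107.4, 480.7]
orientation: [[0.06, -0.0, -0.998], [0.998, -0.0, 0.06], [-0.0, -1.0, 0.0]]
ft_force: [0.8, -0.7, -2.4]
opening: 0.197
[491.60795328 107.41727934 480.67772923]
pred rim [491.60795328 107.41727934 159.57772923] (np.float64(287.4988030415766), np.float64(174.7294825481651)) pred mouth (np.float64(287.9782111197649), np.float64(183.75295207151282))
```

View pics/c4.png

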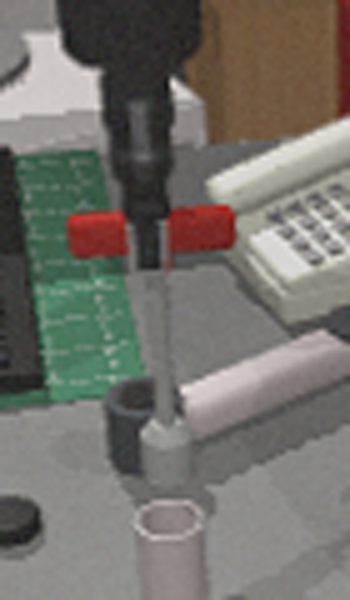

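```bash
python3 -m jog '[[0,0.01,0,0,0,0],[0,0.01,0,0,0,0],[0,0.008,0,0,0,0],[0,0.004,0,0,0,0],[0,0,0,0,0,0],[0,0,0,0,0,0]]'
python3 -m jog '[[0,0.001,0,0,0,0],[0,0.001,0,0,0,0],[0,0.001,0,0,0,0],[0,0.001,0,0,0,0],[0,0,0,0,0,0],[0,0,0,0,0,0]]'
```

```text
time: 8.48
tcp_pos: [491.4, 108.1, 448.2]
orientation: [[0.059, -0.001, -0.998], [0.998, -0.0, 0.059], [-0.0, -1.0, 0.001]]
ft_force: [-0.8, 0.0, -3.2]
opening: 0.2
time: 8.98
tcp_pos: [491.6, 108.1, 444.7]
orientation: [[0.059, 0.0, -0.998], [0.998, -0.0, 0.059], [-0.0, -1.0, -0.0]]
ft_force: [-0.5, -0.3, -2.6]
opening: 0.2
```

```bash
python3 -m jog '[[0,0.001,0,0,0,0],[0,0.001,0,0,0,0],[0,0.001,0,0,0,0],[0,0,0,0,0,0]]' | grep -v -e orient -e opening
python3 -m jog '[[0,0.001,0,0,0,0],[0,0.001,0,0,0,0],[0,0.001,0,0,0,0],[0,0,0,0,0,0]]'| grep -v -e orient -e opening
```

```text
time: 9.32
tcp_pos: [491.5, 108.1, 441.4]
ft_force: [0.5, 0.3, -2.9]
time: 9.65
tcp_pos: [491.5, 108.1, 438.4]
ft_force: [-0.5, 0.2, -2.5]
```

```bash
python3 -m jog '[[0,0.004,0,0,0,0],[0,0.007,0,0,0,0],[0,0.007,0,0,0,0],[0,0.007,0,0,0,0],[0,0.005,0,0,0,0],[0,0,0,0,0,0]]'| grep -v -e orient -e opening
python3 -m jog '[[0,0.005,0,0,0,0],[0,0.007,0,0,0,0],[0,0.007,0,0,0,0],[0,0.007,0,0,0,0],[0,0.006,0,0,0,0],[0,0.004,0,0,0,0],[0,0,0,0,0,0],[0,0,0,0,0,0]]'| grep -v -e orient
python3 - <<'E'
from h import *
print(status.read_state()["wrist_torque"])
print(proj("top",[490.5,107.5,125]),proj("top",[490.5,107.5,30]))
E
```

```text
time: 10.15
tcp_pos: [491.0, 108.0, 407.0]
ft_force: [0.0, 0.3, -3.6]
time: 10.82
tcp_pos: [491.5, 108.1, 372.4]
ft_force: [-0.1, -0.2, -3.0]
opening: 0.199
[-0.04290614  0.02503998  0.04979907]
(np.float64(281.9274131544053), np.float64(233.0463827607348)) (np.float64(284.7831665433906), np.float64(234.77237108067413))
```

```bash
python3 -m jog '[[0,0.006,0,0,0,0],[0,0.006,0,0,0,0],[0,0.004,0,0,0,0],[0,0.002,0,0,0,0],[0,0,0,0,0,0],[0,0,0,0,0,0]]'| grep -v -e orient -e opening
for i in 1; do python3 -m jog '[[0,0.001,0,0,0,0],[0,0.001,0,0,0,0],[0,0.001,0,0,0,0],[0,0,0,0,0,0]]'| grep -v -e orient -e opening; done
python3 -m jog '[[0,0.001,0,0,0,0],[0,0.001,0,0,0,0],[0,0,0,0,0,0],[0,0,0,0,0,0]]'| grep -v -e orient -e opening
```

```text
time: 11.32
tcp_pos: [491.6, 108.1, 354.6]
ft_force: [0.0, 0.1, -3.3]
time: 11.65
tcp_pos: [491.5, 108.1, 351.6]
ft_force: [-0.6, -0.1, -3.1]
time: 11.98
tcp_pos: [491.5, 108.1, 349.6]
ft_force: [0.1, -0.7, -3.0]
```

```bash
python3 -m jog '[[0,0.001,0,0,0,0],[0,0.001,0,0,0,0],[0,0,0,0,0,0]]'| grep -v -e orient -e opening
python3 -m jog '[[0,0.001,0,0,0,0],[0,0.001,0,0,0,0],[0,0,0,0,0,0]]'| grep -v -e orient -e opening
python3 -m jog '[[0,0.001,0,0,0,0],[0,0,0,0,0,0]]'| grep -v -e orient -e opening
```

```text
time: 12.23
tcp_pos: [491.6, 108.1, 347.8]
ft_force: [-1.0, 0.0, -1.1]
time: 12.48
tcp_pos: [492.1, 108.1, 346.9]
ft_force: [-1.6, 0.3, 6.5]
time: 12.65
tcp_pos: [492.3, 108.2, 346.6]
ft_force: [-2.0, -0.0, 11.5]
```

```bash
python3 -m jog '[[0,-0.001,0,0,0,0],[0,0,0,0,3,0],[0,0,0,0,3,0],[0,0,0,0,3,0],[0,0,0,0,3,0]]'| grep -v -e opening
python3 -m jog '[[0,0,0,0,3,0],[0,0,0,0,3,0],[0,0,0,0,3,0],[0,0,0,0,3,0]]'| grep -v -e orient -e opening
python3 -m jog '[[0,0,0,0,3,0],[0,0,0,0,3,0],[0,0,0,0,3,0],[0,0,0,0,3,0]]'| grep -v -e orient -e opening
```

```text
time: 13.07
tcp_pos: [492.2, 108.2, 347.0]
orientation: [[0.268, 0.003, -0.964], [0.964, 0.001, 0.268], [0.001, -1.0, -0.003]]
ft_force: [-1.1, 0.6, 6.3]
time: 13.4
tcp_pos: [491.7, 108.2, 346.1]
ft_force: [-0.4, -0.1, -1.2]
time: 13.73
tcp_pos: [491.6, 108.2, 345.5]
ft_force: [0.3, 1.3, -3.1]
```

```bash
python3 -m jog '[[0,0.001,0,0,0,0],[0,0,0,0,0,0]]'| grep -v -e orient -e opening
python3 -m jog '[[0,0.001,0,0,0,0],[0,0,0,0,0,0]]'| grep -v -e orient -e opening
python3 -m jog '[[0,0.001,0,0,0,0],[0,0,0,0,0,0]]'| grep -v  -e opening;  python3 -c "
from plant import status;print(status.read_state()['wrist_torque'])"
```

```text
time: 13.9
tcp_pos: [491.6, 108.2, 344.6]
ft_force: [-0.4, -0.3, -3.0]
time: 14.07
tcp_pos: [491.7, 108.2, 343.9]
ft_force: [-0.5, 1.1, 0.1]
time: 14.23
tcp_pos: [491.7, 108.2, 343.0]
orientation: [[0.634, 0.001, -0.773], [0.773, 0.0, 0.634], [0.001, -1.0, -0.0]]
ft_force: [-0.1, 1.7, 2.6]
[ 0.46282078  0.07309895 -0.01062704]
```

```bash
for i in 1; do python3 -m jog '[[0,0,0,0,3,0],[0,0,0,0,3,0],[0,0,0,0,3,0],[0,0,0,0,0,0]]'| grep -v -e orient -e opening
python3 -m jog '[[0,0,0,0,3,0],[0,0,0,0,3,0],[0,0,0,0,3,0],[0,0,0,0,0,0]]'| grep -v -e orient -e opening
python3 -m jog '[[0,0,0,0,3,0],[0,0,0,0,3,0],[0,0,0,0,3,0],[0,0,0,0,0,0]]'| grep -v -e opening; done
```

```text
time: 14.57
tcp_pos: [491.6, 108.1, 342.5]
ft_force: [0.4, 0.3, -3.5]
time: 14.9
tcp_pos: [491.5, 108.1, 342.4]
ft_force: [-0.5, 0.7, -2.4]
time: 15.23
tcp_pos: [491.8, 108.2, 343.0]
orientation: [[0.916, 0.001, -0.402], [0.402, 0.0, 0.916], [0.001, -1.0, -0.0]]
ft_force: [0.4, 0.9, 0.9]
```

```bash
python3 -m jog '[[0,0,0,0,-6.5,0],[0,0,0,0,-6.5,0],[0,0,0,0,0,0]]'| grep -v -e orient -e opening
python3 -m jog '[[0,0.001,0,0,0,0],[0,0.001,0,0,0,0],[0,0,0,0,0,0]]'| grep -v -e orient -e opening
python3 -m jog '[[0,0.001,0,0,0,0],[0,0,0,0,0,0]]'| grep -v  -e opening;  python3 -c "
from plant import status;print(status.read_state()['wrist_torque'])"
```

```text
time: 15.48
tcp_pos: [491.4, 108.1, 342.5]
ft_force: [1.1, 0.6, -2.0]
time: 15.73
tcp_pos: [491.5, 108.1, 340.5]
ft_force: [-0.1, 1.3, -1.0]
time: 15.9
tcp_pos: [491.6, 108.1, 339.6]
orientation: [[0.803, 0.0, -0.596], [0.596, -0.0, 0.803], [0.0, -1.0, -0.0]]
ft_force: [0.0, 1.2, -0.2]
[ 0.38759831 -0.05062891  0.01108701]
```

```bash
python3 -m jog '[[0,0.001,0,0,0,0],[0,0.001,0,0,0,0],[0,0,0,0,0,0]]'| grep -v -e orient -e opening
python3 -m jog '[[0,0.001,0,0,0,0],[0,0.001,0,0,0,0],[0,0,0,0,0,0]]'| grep -v -e orient -e opening
python3 -m jog '[[0,0.001,0,0,0,0],[0,0,0,0,0,0]]'| grep -v  -e opening;  python3 -c "
from plant import status;print(status.read_state()['wrist_torque'])"
```

```text
time: 16.15
tcp_pos: [491.6, 108.1, 337.7]
ft_force: [-0.2, 1.0, 1.5]
time: 16.4
tcp_pos: [491.7, 108.1, 335.8]
ft_force: [0.2, 0.9, 3.3]
time: 16.57
tcp_pos: [491.7, 108.1, 334.8]
orientation: [[0.803, 0.0, -0.596], [0.596, 0.0, 0.803], [0.0, -1.0, -0.0]]
ft_force: [-0.0, 1.3, 3.2]
[0.35288202 0.04477449 0.10277732]
```

```bash
python3 -m jog '[[0,0.001,0,0,0,0],[0,0,0,0,0,0]]'| grep -v -e orient -e opening
python3 -m jog '[[0,0.001,0,0,0,0],[0,0,0,0,0,0]]'| grep -v  -e opening;  python3 -c "
from plant import status;print(status.read_state()['wrist_torque'])"
```

```text
time: 16.73
tcp_pos: [491.8, 108.1, 334.1]
ft_force: [-0.6, 0.6, 6.4]
time: 16.9
tcp_pos: [491.9, 108.1, 334.0]
orientation: [[0.803, 0.002, -0.596], [0.596, -0.0, 0.803], [0.002, -1.0, -0.001]]
ft_force: [-1.3, 0.5, 14.1]
[0.31254223 0.73310653 0.08550094]
```

```bash
cat > t.py <<'E'
from plant import status
import numpy as np
s=status.read_state();R=s["orientation"];print("  Mz %.3f"%s["wrist_torque"][2],"F",s["ft_force"].round(1),"z %.1f"%s["tcp_pos"][2],"az %.2f"%np.degrees(np.arctan2(R[1,0],R[0,0])),"q6 %.3f"%s["qpos"][5],"t",s["time"])
E
python3 -m jog '[[0,-0.0015,0,0,0,0],[0,0,0,0,3,0],[0,0,0,0,3,0],[0,0,0,0,0,0]]'>/dev/null; python3 t.py
python3 -m jog '[[0,0,0,0,3,0],[0,0,0,0,3,0],[0,0,0,0,0,0]]'>/dev/null; python3 t.py
python3 -m jog '[[0,0,0,0,3,0],[0,0,0,0,3,0],[0,0,0,0,0,0]]'>/dev/null; python3 t.py
```

```text
Mz 0.086 F [0.5 0.7 3. ] z 334.1 az 30.57 q6 1.107 t 17.2333
  Mz 0.151 F [1.2 1.9 2.2] z 334.1 az 24.65 q6 1.210 t 17.4833
  Mz 0.123 F [0.8 1.9 0.6] z 334.1 az 18.69 q6 1.314 t 17.7333
```

```bash
python3 -m jog '[[0,0,0,0,3,0],[0,0,0,0,3,0],[0,0,0,0,0,0]]'>/dev/null; python3 t.py
python3 -m jog '[[0,0,0,0,3,0],[0,0,0,0,3,0],[0,0,0,0,0,0]]'>/dev/null; python3 t.py
python3 -m jog '[[0,0,0,0,3,0],[0,0,0,0,3,0],[0,0,0,0,0,0]]'>/dev/null; python3 t.py
```

```text
Mz 0.159 F [1.1 2.3 0.9] z 334.2 az 12.72 q6 1.419 t 17.9833
  Mz 0.080 F [1.4 2.5 0.7] z 334.2 az 6.74 q6 1.523 t 18.2333
  Mz 0.107 F [1.4 1.8 0.7] z 334.2 az 0.75 q6 1.627 t 18.4833
```

```bash
python3 -m jog '[[0,0,0,0,3,0],[0,0,0,0,0,0]]'>/dev/null; python3 t.py
python3 -m jog '[[0,0,0,0,3,0],[0,0,0,0,0,0]]'>/dev/null; python3 t.py
python3 -m jog '[[0,0,0,0,3,0],[0,0,0,0,0,0]]'>/dev/null; python3 t.py
```

```text
Mz 0.180 F [1.3 2.2 2. ] z 334.2 az -2.24 q6 1.680 t 18.65
  Mz 0.097 F [2.  1.9 1.6] z 334.2 az -5.24 q6 1.732 t 18.8167
  Mz 0.101 F [ 1.   2.5 -0.6] z 334.2 az -8.24 q6 1.784 t 18.9833
```

```bash
echo 'import sys;sys.exit(s["wrist_torque"][2]>0.25)' >> t.py
python3 -m jog '[[0,0,0,0,3,0],[0,0,0,0,0,0]]'>/dev/null; python3 t.py &&
python3 -m jog '[[0,0,0,0,3,0],[0,0,0,0,0,0]]'>/dev/null && python3 t.py &&
python3 -m jog '[[0,0,0,0,3,0],[0,0,0,0,0,0]]'>/dev/null && python3 t.py &&
python3 -m jog '[[0,0,0,0,3,0],[0,0,0,0,0,0]]'>/dev/null && python3 t.py &&
python3 -m jog '[[0,0,0,0,3,0],[0,0,0,0,0,0]]'>/dev/null && python3 t.py &&
python3 -m jog '[[0,0,0,0,3,0],[0,0,0,0,0,0]]'>/dev/null && python3 t.py
```

```text
Mz 0.136 F [0.8 2.2 2.4] z 334.2 az -11.24 q6 1.837 t 19.15False
```

```bash
sed -i 's/sys.exit(\(.*\))$/sys.exit(int(\1))/' t.py
python3 -m jog '[[0,0,0,0,3,0],[0,0,0,0,0,0]]'>/dev/null && python3 t.py &&
python3 -m jog '[[0,0,0,0,3,0],[0,0,0,0,0,0]]'>/dev/null && python3 t.py &&
python3 -m jog '[[0,0,0,0,3,0],[0,0,0,0,0,0]]'>/dev/null && python3 t.py &&
python3 -m jog '[[0,0,0,0,3,0],[0,0,0,0,0,0]]'>/dev/null && python3 t.py &&
python3 -m jog '[[0,0,0,0,3,0],[0,0,0,0,0,0]]'>/dev/null && python3 t.py &&
python3 -m jog '[[0,0,0,0,3,0],[0,0,0,0,0,0]]'>/dev/null && python3 t.py
```

```text
Mz 0.115 F [1.5 1.7 0.1] z 334.2 az -14.25 q6 1.889 t 19.3167
  Mz 0.116 F [2.4 2.3 0.2] z 334.2 az -17.25 q6 1.941 t 19.4833
  Mz 0.167 F [ 2.6  2.1 -0. ] z 334.2 az -20.24 q6 1.994 t 19.65
  Mz 0.381 F [ 3.7  2.1 -0.5] z 334.2 az -23.21 q6 2.046 t 19.8167
```

```bash
python3 -m jog '[[0,0,0,0,0,0]]'>/dev/null ; python3 t.py; python3 -m jog '[[0,0,0,0,0,0]]'>/dev/null ; python3 t.py
```

```text
Mz 0.400 F [ 4.   1.5 -0.8] z 334.2 az -23.18 q6 2.045 t 19.9
  Mz 0.388 F [ 4.   0.7 -1. ] z 334.2 az -23.24 q6 2.046 t 19.9833
```

```bash
python3 -m jog '[[0,0,0,0,-3,0],[0,0,0,0,-3,0],[0,0,0,0,-2.5,0],[0,0,0,0,0,0]]'>/dev/null ; python3 t.py; python3 -m jog '[[0,-0.002,0,0,0,0],[0,-0.003,0,0,0,0],[0,-0.005,0,0,0,0],[0,-0.005,0,0,0,0],[0,-0.005,0,0,0,0],[0,0,0,0,0,0]]'>/dev/null ; python3 t.py
 python3 -m jog '[[0,-0.01,0,0,0,0],[0,-0.015,0,0,0,0],[0,-0.02,0,0,0,0],[0,-0.02,0,0,0,0],[0,-0.02,0,0,0,0],[0,-0.02,0,0,0,0],[0,-0.015,0,0,0,0],[0,-0.01,0,0,0,0],[0,0,0,0,0,0]]' ; python3 t.py
```

```text
Mz -0.029 F [1.5 2.8 2.1] z 334.2 az -14.79 q6 1.899 t 20.3167
  Mz 0.058 F [ 1.6  3.  -1.6] z 355.4 az -14.90 q6 1.901 t 20.8167
time: 21.57
tcp_pos: [491.4, 107.7, 486.5]
orientation: [[0.966, 0.002, 0.257], [-0.257, -0.001, 0.966], [0.003, -1.0, -0.001]]
ft_force: [0.8, -0.3, -2.6]
opening: 0.196
  Mz 0.011 F [ 0.8 -0.3 -2.6] z 486.5 az -14.91 q6 1.900 t 21.5667
```

```bash
python3 -m jog '[[0,0,0,0,-4,0],[0,0,0,0,-7,0],[0,0,0,0,-7,0],[0,0,0,0,-7,0],[0,0,0,0,-7,0],[0,0,0,0,-7,0],[0,0,0,0,-7,0],[0,0,0,0,-7,0],[0,0,0,0,-7,0],[0,0,0,0,-7,0],[0,0,0,0,-7,0],[0,0,0,0,-7,0],[0,0,0,0,-7,0],[0,0,0,0,-7,0],[0,0,0,0,-6.5,0],[0,0,0,0,0,0]]' >/dev/null; python3 t.py
python3 -m jog '[[-0.0137,0,-0.0009,0,0,0],[-0.0273,0,-0.0018,0,0,0],[-0.0273,0,-0.0018,0,0,0],[-0.0273,0,-0.0018,0,0,0],[-0.0273,0,-0.0018,0,0,0],[-0.0273,0,-0.0018,0,0,0],[-0.0273,0,-0.0018,0,0,0],[-0.0273,0,-0.0018,0,0,0],[-0.0273,0,-0.0018,0,0,0],[-0.0273,0,-0.0018,0,0,0],[-0.0273,0,-0.0018,0,0,0],[-0.0273,0,-0.0018,0,0,0],[-0.0273,0,-0.0018,0,0,0],[-0.0273,0,-0.0018,0,0,0],[-0.0273,0,-0.0018,0,0,0],[-0.0273,0,-0.0018,0,0,0],[-0.0137,0,-0.0009,0,0,0],[0,0,0,0,0,0],[0,0,0,0,0,0],[0,0,0,0,0,0]]'; python3 t.py
```

```text
Mz 0.078 F [-0.5  0.3 -2.4] z 482.9 az 86.70 q6 0.127 t 22.9
time: 24.57
tcp_pos: [494.3, -328.9, 483.7]
orientation: [[0.06, -0.001, -0.998], [0.998, 0.001, 0.06], [0.001, -1.0, 0.001]]
ft_force: [-0.1, 0.0, -2.0]
opening: 0.202
  Mz 0.029 F [-0.1  0.  -2. ] z 483.7 az 86.58 q6 -0.652 t 24.5667
```

```bash
python3 -m jog '[[-0.0014,0.01,0,0,0,0],[0,0.02,0,0,0,0],[0,0.02,0,0,0,0],[0,0.02,0,0,0,0],[0,0.015,0,0,0,0],[0,0,0,0,0,0],[0,0,0,0,0,0]]'; python3 t.py
python3 - <<'E'
from h import *
save("s6.png",capture("side"),(270,230,350,350),5)
E
```

```text
time: 25.15
tcp_pos: [494.2, -330.0, 398.3]
orientation: [[0.058, -0.002, -0.998], [0.998, 0.002, 0.058], [0.002, -1.0, 0.002]]
ft_force: [-0.2, -0.6, -3.2]
opening: 0.202
  Mz -0.018 F [-0.2 -0.6 -3.2] z 398.3 az 86.67 q6 -0.655 t 25.15
```

View pics/s6.png

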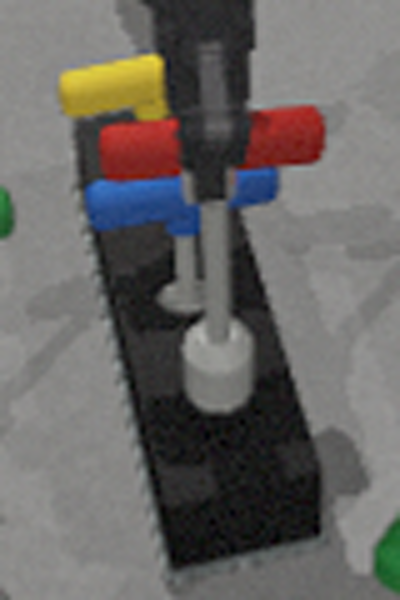

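```bash
python3 -m jog '[[0,0.007,0,0,0,0],[0,0.006,0,0,0,0],[0,0.002,0,0,0,0],[0,0,0,0,0,0]]'>/dev/null; python3 t.py
python3 -m jog '[[0,0.001,0,0,0,0],[0,0.001,0,0,0,0],[0,0.001,0,0,0,0],[0,0,0,0,0,0]]'>/dev/null; python3 t.py
python3 -m jog '[[0,0.001,0,0,0,0],[0,0.001,0,0,0,0],[0,0.001,0,0,0,0],[0,0,0,0,0,0]]'>/dev/null; python3 t.py
```

```text
Mz 0.058 F [ 0.   0.3 -3.2] z 383.6 az 86.61 q6 -0.655 t 25.5333
  Mz 0.017 F [ 0.1  0.2 -3.2] z 381.1 az 86.60 q6 -0.655 t 25.8667
  Mz -0.066 F [ 0.6  0.9 -2.6] z 377.9 az 86.61 q6 -0.655 t 26.2
```

```bash
python3 -m jog '[[0,0.001,0,0,0,0],[0,0.002,0,0,0,0],[0,0.002,0,0,0,0],[0,0,0,0,0,0]]'>/dev/null; python3 t.py
python3 -m jog '[[0,0.002,0,0,0,0],[0,0.002,0,0,0,0],[0,0.002,0,0,0,0],[0,0,0,0,0,0]]'>/dev/null; python3 t.py
```

```text
Mz 0.021 F [-0.9  0.6 -2.7] z 372.6 az 86.61 q6 -0.655 t 26.5333
  Mz 0.022 F [-0.1  0.4 -2.8] z 366.6 az 86.61 q6 -0.655 t 26.8667
```

```bash
python3 -m jog '[[0,0.004,0,0,0,0],[0,0.006,0,0,0,0],[0,0.006,0,0,0,0],[0,0.006,0,0,0,0],[0,0.006,0,0,0,0],[0,0.003,0,0,0,0],[0,0,0,0,0,0]]'>/dev/null; python3 t.py
python3 -m jog '[[0,0.001,0,0,0,0],[0,0.001,0,0,0,0],[0,0.001,0,0,0,0],[0,0,0,0,0,0]]'>/dev/null; python3 t.py
```

```text
Mz -0.018 F [-0.4  0.1 -3.1] z 334.9 az 86.61 q6 -0.655 t 27.45
  Mz -0.030 F [-0.8  0.8 -1.6] z 333.2 az 86.61 q6 -0.655 t 27.7833
```

```bash
python3 -m jog '[[0,0.001,0,0,0,0],[0,0,0,0,0,0]]'>/dev/null; python3 t.py
python3 -m jog '[[0,0.0005,0,0,0,0],[0,0,0,0,0,0]]'>/dev/null; python3 t.py
```

```text
Mz -0.074 F [-0.5  0.4 -3.3] z 332.2 az 86.61 q6 -0.655 t 27.95
  Mz 0.034 F [-0.2  0.9 -2.9] z 331.7 az 86.61 q6 -0.655 t 28.1167
```

```bash
python3 -m jog '[[0,0.001,0,0,0,0],[0,0,0,0,0,0]]'>/dev/null; python3 t.py
python3 -m jog '[[0,0.0005,0,0,0,0],[0,0,0,0,0,0]]'>/dev/null; python3 t.py
```

```text
Mz -0.038 F [-0.1  0.5  0.8] z 331.1 az 86.61 q6 -0.655 t 28.2833
  Mz 0.050 F [-0.9  0.3  5.1] z 331.1 az 86.61 q6 -0.655 t 28.45
```

```bash
python3 -m jog '[[0,-0.0005,0,0,0,0],[0,0,0,0,0,0],[0,0,0,0,0,0],[0,0,0,0,0,0],[0,0,0,0,0,0],[0,0,0,0,0,0],[0,0,0,0,0,0],[0,0,0,0,0,0],[0,0,0,0,0,0]]' 0.8; python3 t.py
python3 -m jog '[[0,-0.005,0,0,0,0],[0,-0.015,0,0,0,0],[0,-0.02,0,0,0,0],[0,-0.02,0,0,0,0],[0,-0.02,0,0,0,0],[0,-0.02,0,0,0,0],[0,-0.02,0,0,0,0],[0,-0.02,0,0,0,0],[0,0,0,0,0,0],[0,0,0,0,0,0],[0,0,0,0,0,0]]' ; python3 t.py
python3 - <<'E'
from h import *
a=capture("side")[180:360,200:440,::-1];b=capture("top")[190:270,260:460,::-1];w=capture("wrist")[:,:,::-1]
v=np.vstack([cv2.resize(a,(400,300)),cv2.resize(b,(400,160))]);w=cv2.resize(w,(400,250))
w=np.vstack([w,np.zeros((210,400,3),np.uint8)])
cv2.imwrite("pics/f.png",np.hstack([v,w]))
E
```

```text
time: 29.2
tcp_pos: [494.4, -331.2, 330.7]
orientation: [[0.059, -0.0, -0.998], [0.998, 0.0, 0.059], [0.0, -1.0, 0.0]]
ft_force: [0.6, 0.2, 0.0]
opening: 0.802
  Mz 0.002 F [0.6 0.2 0. ] z 330.7 az 86.61 q6 -0.655 t 29.2
time: 30.12
tcp_pos: [494.2, -331.0, 470.0]
orientation: [[0.059, -0.001, -0.998], [0.998, 0.0, 0.059], [0.0, -1.0, 0.001]]
ft_force: [0.3, 0.1, -0.7]
opening: 0.804
  Mz -0.023 F [ 0.3  0.1 -0.7] z 470.0 az 86.61 q6 -0.655 t 30.1167
```

View pics/f.png

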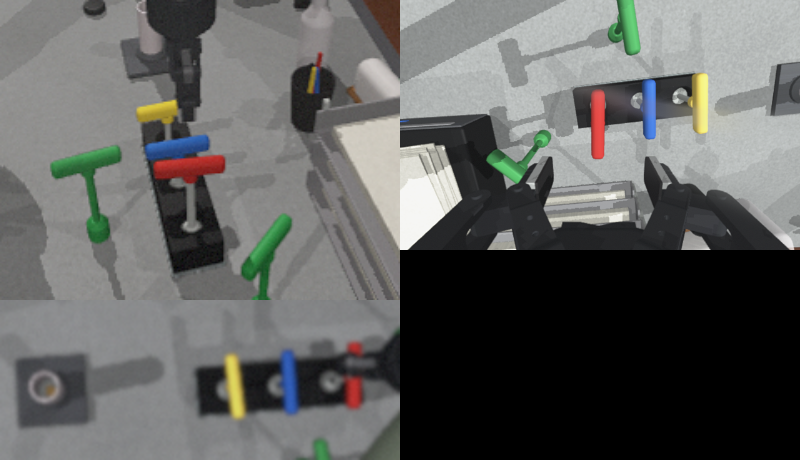

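The red key stands upright in its original hole. The gripper is clear above it, and the neighbouring keys and the post look unchanged.

```bash
python3 -c "
from plant import ticket;print(ticket.close_job())"
```

```text
the job is handed in; nothing more can be done
None
```

I tightened the bolt, stood the red key back in its own hole of the stand, let go of it and handed the job in at about 30 s. No verdict was reported.

- **Seating:** I felt for the bolt head with light pushes, and the highest reading was about 14 N. The key dropped home about 14 mm below where it first touched. That left the socket rim at about 13 mm, which is the washer height.
- **Tightening:** I turned the key clockwise against a drag of about 0.08 to 0.18 N m until the moment rose to 0.38–0.40 N m. That is above firm (0.3) and below forcing (0.5). I then backed off 8.5 degrees to free the socket before drawing it out.
- **Return:** The key went into the hole without resistance and reached the floor at the same gripper height as when I picked it up.
- **Last checks:** The final pictures show the red key upright in its hole. The blue and yellow keys look undisturbed, and so does everything else in view. The gripper is open and clear, with the wrist force near zero. No check failed, though near the bottom of the hole there was a brief touch of about 1 N.

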